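Hang the saddle hinge leaf on the rail and hold the guard leaf in line for pinning

TASK

Hang the brass saddle leaf over the bar of the mounting rail, sitting fully down on it, and let go of it. Then take the steel guard leaf out of its rack, lower its knuckle between the two knuckles of the saddle leaf, down into the little cradle, so that the pin holes line up, and finish while still gripping the guard leaf there, straight upright, so that a colleague can push the pin in. Leave the loose things around the work where they are.

Things in the scene. Friction and masses are not known exactly. Their poses are not given: they have to be found in the camera images.
- rail: Mounting rail, fixed: level aluminium bar 20 mm wide (x), 18 high, 150 long (y), on two blue posts 18 mm wide at y = -64 and 64, on a dark base plate 60 x 150 x 8 mm. Origin: centre of its underside on the table, z up; bar top at z = 120 mm, bar underside at 102. Place and yaw vary; it may have changed places with the rack.
- rail_top (a point): Centre of the top face of the rail's bar; axes as the rail.
- saddle_leaf: Brass saddle leaf, loose, 0.16 kg, stands on its legs: inverted channel 70 mm long (y), 34 wide outside (x), 24 clear inside, legs 5 thick, flared to 43 over the lowest 12 mm. Origin: centre of underside at the leg ends, z up. Top plate z = 40 to 45, so hung on the bar the origin is 40 mm below the bar's top. Grip across the legs (flat z = 13 to 43), mid length, from above. Half turn symmetric.
- saddle_axis (a point): On the saddle leaf's pin axis (along y), 55 mm above its origin, mid gap; axes as the saddle leaf. Its two knuckles, 18 mm diameter, span y = 17 to 35 and -35 to -17 mm. In the 34 mm gap between them a cradle of two 45 degree faces centres an 18 mm knuckle on the axis.
- guard_leaf: Steel guard leaf, loose, 0.16 kg, upright in the rack's slots (may lean 4 degrees): plate 100 mm wide (y), 6 thick (x), z = 16 to 90, with dark screw holes and a 24 mm wide neck down to one knuckle, 18 diameter, 30 long (2 mm play each side in the gap). Origin: knuckle centre on the pin axis (along y); z up the plate. Grip from above across the thickness, mid upper edge. Half turn symmetric.
- rack: Rack, fixed: black base 60 x 150 x 8 mm, two grey posts at y = -41 and 41, 18 mm wide, 75 high, slots 8 wide (x) and 30 deep along y; hinge pin parked at x = 18, y = 62, 56 high (not used). Origin: centre of underside, z up. The guard leaf stands in it with its origin 29 mm above the rack's and axes parallel.
- flux_bottle: Bystander: white flux bottle with a red needle cap, 40 mm diameter, 116 mm high, standing; origin under its centre.
- capacitor_1: Bystander: dark blue can capacitor, 25 mm diameter, 46 mm high, standing; origin under its centre.
- parts_bin_1: Bystander: black parts bin with small blue parts, 99 x 68 x 44 mm; origin under its centre.
- side_cutters_1: Bystander: red-handled side cutters lying flat, 151 x 47 x 12 mm; origin under its centre.

How it is judged:
By the outcome, as a careful person would: the job done as asked, in the order asked, and still so for the second after the job is handed in, while the arm keeps its last pose, push and grip.
It also fails if it takes over 64 s, if anything falls off the work surface, if the arm or the gripper's body presses on something with over 40 N, if the wrist force passes 120 N, or if a joint passes its speed limit or range.

ROBOT

A 6-joint arm with a two-finger parallel gripper is mounted at the origin on the work surface; the furniture and walls round the work are solid. World frame = base frame: x ahead of the robot, y to its left, z up, the work surface at z = 0. Lengths are in m, angles in rad, forces in N, time in s.
With the tool pointing down it reaches from about 0.25 to 0.775 m from the base axis. Payload 4 kg.
Tool frame: the origin (TCP) lies at the centre of the arm's flange, where the gripper is bolted on; the fingertips stand 199 mm ahead of it and the grasp point (between the pads) lies 180 mm ahead of it (robot.tcp_to_tips is the z of the fingertips in the tool frame, in m); z points along the fingers, y is the line along which they close (so a half turn about z gives the same grasp; the last joint's range is limited). The gripper opens to 94 mm and grips with 3 to 60 N. Pads are 16 mm wide; open, the fingers measure 119 mm over their backs; the gripper's body (75 mm by 177 mm) begins 78 mm behind the grasp point.
Start: joints at [-1.262, 0.087, 1.371, -0, 1.684, -0.103], TCP at [0.22, -0.504, 0.405] pointing down, gripper open.
Joint ranges: [-3.1, 3.1], [-0.76, 2.03], [0.27, 2.55], [-1.08, 4.22], [0.17, 2.65], [-2.57, 2.57]. Speed limits (rad/s): [2.79, 2.79, 3.14, 3.14, 3.14, 3.14].

INTERFACE

Orientations are given as [roll, pitch, yaw] about the fixed x, y, z axes, in that order (R = Rz(yaw) Ry(pitch) Rx(roll)).
In Python, from bench import robot gives the robot as it stands.
- The arm moves only by the tool play_rows, never from a script. Its arguments are lists of equal length, an entry for each row: "translation": the shift along the tool's x, y, z scaled (see below), a list of three; "twist": the turn, a rotation vector about the tool's x, y, z scaled (see below), a list of three; "gripper": the opening, from -1 (shut) to 1 (fully open). A call has 1 to 8 rows; each row shifts and turns the commanded pose from where the row before left it, along the tool's axes as they then stand; what a row does not reach is not made up. The controller multiplies each number of a shift by 0.04 m and each number of a turn by 0.1 rad. A row lasts 1/10 s, in which the tool goes at most 50 mm and 8.59 degrees, less where a joint would pass 70% of its speed; a pose out of reach is approached as far as the arm can. A call with a number of a shift or a turn outside -1 to 1 is refused whole. A call with a gripper value outside its range is refused whole. The fingers move at their own pace and stop on an object; the grip force is fixed at half the most. Time passes only in rows, so rows that do not move let the fingers close. It gives the time, the measured TCP pose, the force, the opening and the grip force at its end, in the units of the state.
- robot.get_obs(): the state, without advancing time (a new reading comes with each control period).
- robot.snapshot(name): name is "scene" or "top" or "wrist"; returns the picture (400x640x3 uint8, red, green, blue); there is no depth.
- robot.camera_model(name): a dict with "camera_matrix" (3x3 intrinsics, pixels), "rvec" (rotation vector, rad) and "tvec" (3), from world to camera coordinates, as OpenCV has them. Camera axes: x right, y down, z forward; pixel columns grow to the right and rows downward; lengths in m; the calibration is good to about 2 mm. A picture is of the moment at which its call begins: read the wrist's pose just before it. camera_model takes no time and is no camera call; for the wrist camera it gives the pose at the moment of the call.
- robot.close_job(): hands the job in; it is judged then, once.
Trained networks look in the newest picture that a camera, given by its name, has taken for a name from the list of things; names that differ only in an ending like _2 or _b are one class to them, and where a whole thing is asked for, a point or a joint stands for the part that bears it (a point fixed in the world has none). Each returns a list of dicts, best first, with "score" (0 to 1); they miss things now and then, are a little off and sometimes report something else, mostly with a low value. They report only what shows in the picture. A call takes as long as a camera call.
- robot.recognise(name, camera): "centre" ([x, y, z] in m, in world coordinates, good to about 4 mm: the middle of the surface that is visible of it).
- robot.spot_point(name, camera): "centre" ([x, y, z] in m, in world coordinates, good to about 4 mm: a listed point, or the origin of a listed thing).
The state is a dict: "time": time; "joint_positions": joint angles; "qvel": joint speeds; "joint_torque": joint torques, N m; "tool_pos": TCP position; "ee_rot": TCP orientation; "wrist_force": force on the tool from outside, world axes, zero at the start; "wrist_torque": the same for the moment, N m; "width": finger opening in m; "finger_force": force on a finger pad.
Only numpy, scipy, OpenCV 4.12 (cv2) and the standard library are available. Lean on these libraries where they do the work, as an engineer would, in place of code of your own. Each camera call takes 0.05 s, during which the arm holds its last target. There are 200 camera calls.

## Working session

There is one attempt and no reset: what is moved stays moved. The work goes in short steps, Python scripts to look and compute and a tool call to move; the robot and the scene stay as the last step left them, time stands still between calls to the robot, and variables do not carry over. Pictures are saved under pics/ and viewed, at most 10 in all, crops included, and the job is handed in when it is done.

Besides the shell and the picture viewer there is one more tool, called after "Call:" in YAML: its name, and indented under it one key for each argument. play_rows: Moves the arm, as the interface text tells. Its arguments: {"type":"object","properties":{"translation":{"type":"array","items":{"type":"array","items":{"type":"number","minimum":-1,"maximum":1}}},"twist":{"type":"array","items":{"type":"array","items":{"type":"number","minimum":-1,"maximum":1}}},"gripper":{"type":"array","items":{"type":"number"}}},"required":["translation","twist","gripper"]}

```bash
mkdir -p pics; ls; python3 - <<'E'
from bench import robot
import cv2
o=robot.get_obs(); print(o)
for c in ["scene","top"]:
    im=robot.snapshot(c); cv2.imwrite(f"pics/{c}0.png",im[:,:,::-1])
    for n in ["rail","saddle_leaf","guard_leaf","rack","flux_bottle","capacitor_1","parts_bin_1","side_cutters_1"]:
        for f in (robot.recognise,robot.spot_point):
            print(c,n,f.__name__,[(round(r['score'],2),[round(v,3) for v in r['centre']]) for r in f(n,c)[:2]])
    m=robot.camera_model(c); print(m)
E
```

```text
pics
{'time': 0.0, 'joint_positions': array([-1.26212066e+00,  8.79305175e-02,  1.37225685e+00, -2.22857944e-05,
        1.68358957e+00, -1.03105715e-01]), 'qvel': array([-0.00298549,  0.00122088,  0.00116463, -0.00138284, -0.0009246 ,
       -0.00217355]), 'joint_torque': array([ 5.85576836e-04, -3.40186715e+01, -3.02422500e+01,  7.18195341e-02,
        3.31847684e-02, -1.68283432e-04]), 'tool_pos': array([ 0.22008677, -0.50391551,  0.40351577]), 'ee_rot': array([-3.13941769e+00, -2.02780772e-04,  4.11778675e-01]), 'wrist_force': array([-0.16845342,  0.10562766, -0.69550159]), 'wrist_torque': array([0.01745906, 0.00967155, 0.01470194]), 'finger_force': 0.0, 'width': 0.09385471121765776}
scene rail call [(0.69, [0.519, -0.338, 0.021])]
scene rail call [(0.71, [0.52, -0.343, -0.001])]
scene saddle_leaf call [(0.74, [0.398, -0.208, 0.049])]
scene saddle_leaf call [(0.67, [0.404, -0.211, 0.003]), (0.39, [0.62, -0.428, 0.0])]
scene guard_leaf call [(0.79, [0.506, -0.132, 0.091]), (0.44, [0.623, -0.428, 0.01])]
scene guard_leaf call [(0.63, [0.507, -0.138, 0.03])]
scene rack call [(0.77, 
[... 1324 characters left out ...]
all [(0.68, [0.469, -0.56, 0.065])]
top flux_bottle call [(0.6, [0.474, -0.57, 0.0])]
top capacitor_1 call []
top capacitor_1 call [(0.66, [0.593, -0.203, -0.004])]
top parts_bin_1 call [(0.65, [0.372, -0.007, 0.01])]
top parts_bin_1 call [(0.69, [0.369, -0.009, 0.002])]
top side_cutters_1 call [(0.52, [0.628, -0.429, 0.009]), (0.34, [0.512, -0.14, 0.1])]
top side_cutters_1 call [(0.83, [0.627, -0.428, -0.004])]
{'camera_matrix': array([[388.47033959,   0.        , 320.488003  ],
       [  0.        , 388.47033959, 202.94623804],
       [  0.        ,   0.        ,   1.        ]]), 'rvec': array([ 2.11238871, -2.17093692,  0.14617483]), 'tvec': array([-0.24852772,  0.5079431 ,  1.04291271])}
```

View pics/top0.png

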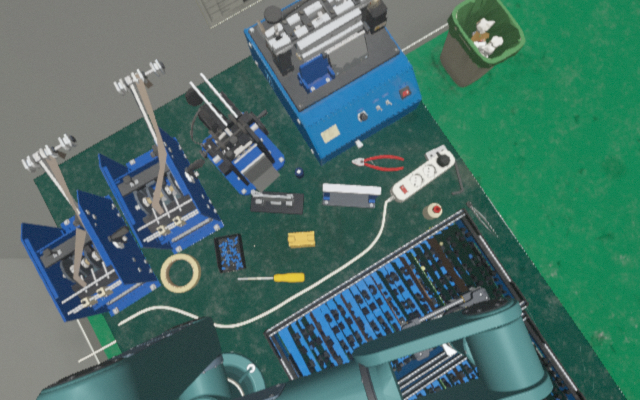

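View pics/scene0.png

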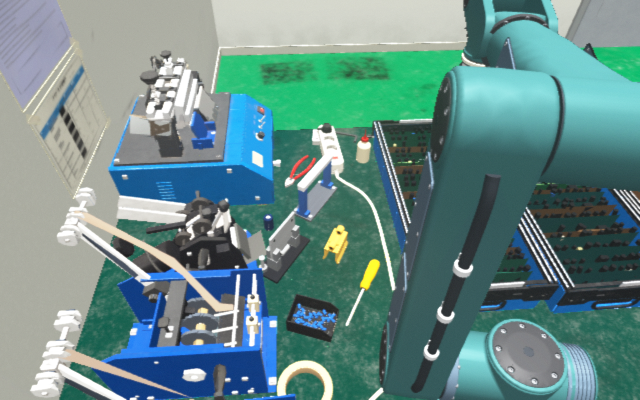

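```bash
cat > h.py <<'E'
import numpy as np, cv2, json
from bench import robot
from scipy.spatial.transform import Rotation as R
def plan(pos, yaw, n, rpy0=None):
    """rows from the measured pose to TCP pos, tool straight down with yaw"""
    o=robot.get_obs(); p=np.array(o['tool_pos']); R0=R.from_euler('xyz',o['ee_rot'])
    R1=R.from_euler('xyz',[np.pi,0,yaw]); rv=(R0.inv()*R1).as_rotvec()
    w=np.round(rv/n/0.1,2); T=[]; Rc=R0; step=(np.array(pos)-p)/n
    for i in range(n):
        T.append(np.round(Rc.inv().apply(np.array(pos)-p)/(n-i)/0.04,2))
        p=p+Rc.apply(T[-1]*0.04); Rc=Rc*R.from_rotvec(w*0.1)
    print(json.dumps([t.tolist() for t in T])); print(json.dumps(w.tolist()), n)
def st():
    o=robot.get_obs(); print('t',round(o['time'],2),'p',np.round(o['tool_pos'],4),'rpy',np.round(o['ee_rot'],4),'F',np.round(o['wrist_force'],1),'w',round(o['width'],4),'ff',round(o['finger_force'],1))
def snap(c,name=None):
    m=robot.camera_model(c); im=robot.snapshot(c)[:,:,::-1].copy()
    if name: cv2.imwrite('pics/'+name,im)
    return im,m
def ray(m,px,z):
    K=m['camera_matrix'];Rm=cv2.Rodrigues(m['rvec'])[0];t=np.ravel(m['tvec'])
    C=-Rm.T@t; d=Rm.T@np.linalg.inv(K)@np.array([px[0],px[1],1.]); return C+d*(z-C[2])/d[2]
def proj(m,X):
    return cv2.projectPoints(np.array(X,float).reshape(-1,3),m['rvec'],m['tvec'],m['camera_matrix'],None)[0].reshape(-1,2)
E
python3 - <<'E'
from h import *
m=robot.camera_model('wrist');print(m); Rm=cv2.Rodrigues(m['rvec'])[0]
o=robot.get_obs();C=-Rm.T@np.ravel(m['tvec']);R0=R.from_euler('xyz',o['ee_rot'])
print(R0.inv().apply(C-o['tool_pos']), R0.inv().apply(Rm.T@[0,0,1]))
plan([0.40,-0.21,0.40],np.pi/2,12)
E
```

```text
{'camera_matrix': array([[331.45060264,   0.        , 319.60268656],
       [  0.        , 331.45060264, 202.79247339],
       [  0.        ,   0.        ,   1.        ]]), 'rvec': array([-2.43135772,  1.59049819,  0.21864676]), 'tvec': array([-0.54892223, -0.0291854 ,  0.39149062])}
[ 0.07762275 -0.0010257   0.01996827] [-2.69486364e-01 -2.24163493e-04  9.63004179e-01]
[[0.59, -0.41, 0.01], [0.63, -0.35, 0.01], [0.66, -0.29, 0.01], [0.68, -0.23, 0.01], [0.7, -0.16, 0.01], [0.71, -0.09, 0.01], [0.72, -0.02, 0.01], [0.72, 0.05, 0.01], [0.71, 0.12, 0.01], [0.69, 0.19, 0.01], [0.67, 0.25, 0.01], [0.64, 0.31, 0.01]]
[0.0, 0.0, -0.97] 12
```

Call:
play_rows:
  translation:
    - [0.59,-0.41,0.01]
    - [0.63,-0.35,0.01]
    - [0.66,-0.29,0.01]
    - [0.68,-0.23,0.01]
    - [0.7,-0.16,0.01]
    - [0.71,-0.09,0.01]
    - [0.72,-0.02,0.01]
    - [0.72,0.05,0.01]
  twist:
    - [0,0,-0.97]
    - [0,0,-0.97]
    - [0,0,-0.97]
    - [0,0,-0.97]
    - [0,0,-0.97]
    - [0,0,-0.97]
    - [0,0,-0.97]
    - [0,0,-0.97]
  gripper: [1,1,1,1,1,1,1,1]

```text
time: 2.5
tool_pos: [0.3406, -0.3066, 0.4016]
ee_rot: [3.141, 0.0, 1.192]
wrist_force: [0.6, 0.2, -0.6]
width: 0.0939
finger_force: 0.0
```

Call:
play_rows:
  translation:
    - [0.71,0.12,0.01]
    - [0.69,0.19,0.01]
    - [0.67,0.25,0.01]
    - [0.64,0.31,0.01]
    - [0,0,0]
  twist:
    - [0,0,-0.97]
    - [0,0,-0.97]
    - [0,0,-0.97]
    - [0,0,-0.97]
    - [0,0,0]
  gripper: [1,1,1,1,1]

```text
time: 3.0
tool_pos: [0.4009, -0.2079, 0.4]
ee_rot: [3.141, -0.001, 1.581]
wrist_force: [-0.2, -0.5, -0.1]
width: 0.094
finger_force: 0.0
```

```bash
python3 - <<'E'
from h import *
st(); im,m=snap('wrist','w1.png')
for n in ["rail","saddle_leaf","guard_leaf","rack"]:
    print(n,[(round(r['score'],2),np.round(r['centre'],4)) for r in robot.spot_point(n,'wrist')[:2]])
for n in ["rail_top","saddle_axis"]:
  for c in ['wrist','top']: print(n,c,[(round(r['score'],2),np.round(r['centre'],4)) for r in robot.spot_point(n,c)[:2]])
E
```

```text
t 3.0 p [ 0.4009 -0.2079  0.4   ] rpy [ 3.1407e+00 -7.0000e-04  1.5809e+00] F [-0.2 -0.5 -0.1] w 0.094 ff 0.0
rail [(0.66, array([ 0.5233, -0.3425,  0.0024])), (0.31, array([ 0.4048, -0.2068,  0.0008]))]
saddle_leaf [(0.55, array([ 0.4048, -0.2111,  0.    ])), (0.43, array([ 0.5116, -0.1403,  0.025 ]))]
guard_leaf [(0.59, array([ 0.5128, -0.1407,  0.0266]))]
rack [(0.62, array([ 0.4058, -0.2093, -0.0012])), (0.58, array([ 0.5105, -0.1397, -0.0012]))]
rail_top wrist [(0.76, array([ 0.5249, -0.3441,  0.1213]))]
rail_top top [(0.59, array([ 0.5235, -0.3479,  0.1205])), (0.57, array([ 0.4757, -0.5716, -0.0008]))]
saddle_axis wrist [(0.9, array([ 0.4035, -0.2066,  0.0551]))]
saddle_axis top [(0.91, array([ 0.4066, -0.2082,  0.053 ]))]
```

View pics/w1.png

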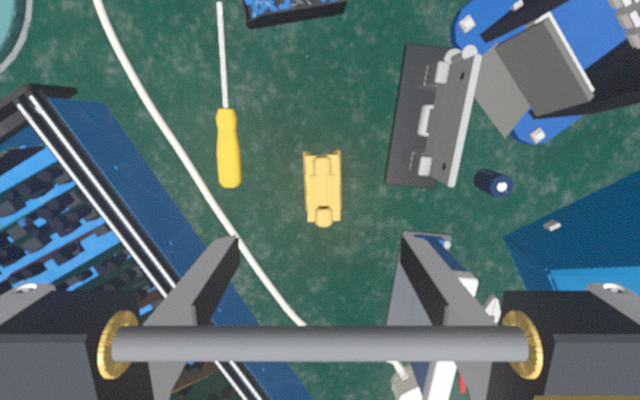

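```bash
cat >> h.py <<'E'
from scipy.optimize import minimize
def corners(x0,x1,y0,y1,z0,z1): return [[a,b,c] for a in (x0,x1) for b in (y0,y1) for c in (z0,z1)]
SAD=corners(-.0215,.0215,-.035,.035,0,.002)+corners(-.017,.017,-.035,.035,.012,.045)+corners(-.009,.009,-.035,.035,.05,.06)+corners(-.0035,.0035,-.035,.035,.063,.064)
def xf(P,x,y,yaw,z=0):
    c,s=np.cos(yaw),np.sin(yaw); P=np.array(P); return np.c_[x+c*P[:,0]-s*P[:,1],y+s*P[:,0]+c*P[:,1],P[:,2]+z]
def fit(mask,m,P,x0,z=0):
    """fit x,y,yaw of a convex model silhouette to a mask"""
    mask=mask.astype(np.float32); S=4
    big=cv2.resize(mask,None,fx=S,fy=S,interpolation=cv2.INTER_LINEAR)>.5
    def cost(v):
        q=proj(m,xf(P,v[0],v[1],v[2],z)); q=(q+.5)*S-.5
        h=cv2.convexHull(q.astype(np.float32)); im=np.zeros(big.shape,np.uint8)
        cv2.fillConvexPoly(im,np.round(h*16).astype(np.int32),1,shift=4)
        return np.sum((im>0)!=big)/S/S
    best=min((minimize(cost,[x0[0],x0[1],x0[2]+d],method='Nelder-Mead',options=dict(initial_simplex=[[x0[0],x0[1],x0[2]+d],[x0[0]+.006,x0[1],x0[2]+d],[x0[0],x0[1]+.006,x0[2]+d],[x0[0],x0[1],x0[2]+d+.06]],maxiter=200)) for d in(-.08,0,.08)),key=lambda r:r.fun)
    return best.x,best.fun,mask.sum()
def big(mask,near):
    n,l,s,c=cv2.connectedComponentsWithStats(mask.astype(np.uint8)); 
    k=[i for i in range(1,n) if s[i,4]>60]; i=min(k,key=lambda i:np.hypot(*(c[i]-near))); return l==i
E
python3 - <<'E'
from h import *
im=cv2.imread('pics/w1.png'); m=robot.camera_model('wrist'); hsv=cv2.cvtColor(im,cv2.COLOR_BGR2HSV)
mk=big((hsv[:,:,0]>15)&(hsv[:,:,0]<35)&(hsv[:,:,1]>70)&(hsv[:,:,2]>80),(322,188))
print('saddle w',fit(mk,m,SAD,(.404,-.209,0)))
im=cv2.imread('pics/top0.png'); m=robot.camera_model('top'); hsv=cv2.cvtColor(im,cv2.COLOR_BGR2HSV)
mk=big((hsv[:,:,0]>15)&(hsv[:,:,0]<35)&(hsv[:,:,1]>70)&(hsv[:,:,2]>80),(301,240))
print('saddle t',fit(mk,m,SAD,(.404,-.209,0)))
mk=big((hsv[:,:,1]<60)&(hsv[:,:,2]>185),(351,188)); ys,xs=np.nonzero(mk); print(xs.min(),xs.max(),ys.min(),ys.max())
print('rail t',fit(mk,m,corners(-.01,.01,-.075,.075,.1199,.12),(.523,-.347,0)))
E
```

```text
saddle w (array([ 0.40139183, -0.21075043,  0.04380423]), np.float64(183.25), np.float32(2677.0))
saddle t (array([ 0.40435544, -0.20682171,  0.0254171 ]), np.float64(21.0625), np.float32(427.0))
323 380 184 194
rail t (array([ 0.52333684, -0.34296535, -0.09284004]), np.float64(34.4375), np.float32(451.0))
```

```bash
python3 - <<'E'
from h import *
plan([0.403,-0.209,0.214],np.pi/2+.032,7)
m=robot.camera_model('top')
for px in [(320,157),(425,105),(265,180),(282,155),(230,120)]: print(px,ray(m,px,0.)[:2].round(3),ray(m,px,.12)[:2].round(3))
E
```

```text
[[0.01, 0.01, 0.66], [0.01, 0.01, 0.66], [0.0, 0.01, 0.67], [0.01, 0.01, 0.66], [0.0, 0.02, 0.67], [0.01, 0.01, 0.66], [0.0, 0.02, 0.67]]
[-0.0, 0.0, -0.04] 7
(320, 157) [ 0.642 -0.264] [ 0.609 -0.265]
(425, 105) [ 0.791 -0.58 ] [ 0.743 -0.546]
(265, 180) [ 0.578 -0.103] [ 0.553 -0.121]
(282, 155) [ 0.651 -0.153] [ 0.618 -0.166]
(230, 120) [ 0.763 -0.   ] [ 0.717 -0.029]
```

Call:
play_rows:
  translation:
    - [0.01,0.01,0.66]
    - [0.01,0.01,0.66]
    - [0,0.01,0.67]
    - [0.01,0.01,0.66]
    - [0,0.02,0.67]
    - [0.01,0.01,0.66]
    - [0,0.02,0.67]
    - [0,0,0]
  twist:
    - [0,0,-0.04]
    - [0,0,-0.04]
    - [0,0,-0.04]
    - [0,0,-0.04]
    - [0,0,-0.04]
    - [0,0,-0.04]
    - [0,0,-0.04]
    - [0,0,0]
  gripper: [1,1,1,1,1,1,1,1]

```text
time: 4.25
tool_pos: [0.4019, -0.2077, 0.2101]
ee_rot: [-3.135, -0.005, 1.603]
wrist_force: [-0.3, 0.3, -0.4]
width: 0.0934
finger_force: 0.0
```

```bash
python3 - <<'E'
from h import *
st(); im,m=snap('wrist','w2.png')
hsv=cv2.cvtColor(im,cv2.COLOR_BGR2HSV)
mk=big((hsv[:,:,0]>15)&(hsv[:,:,0]<35)&(hsv[:,:,1]>70)&(hsv[:,:,2]>80),(322,250))
print('saddle w',fit(mk,m,SAD,(.404,-.209,0.03)))
print([(round(r['score'],2),np.round(r['centre'],4)) for r in robot.spot_point('saddle_axis','wrist')[:2]])
E
```

```text
t 4.25 p [ 0.4019 -0.2077  0.2101] rpy [-3.1346 -0.005   1.603 ] F [-0.3  0.3 -0.4] w 0.0934 ff 0.0
saddle w (array([ 0.40305013, -0.20742163,  0.04818337]), np.float64(3571.6875), np.float32(8913.0))
[(0.77, array([ 0.4067, -0.2049,  0.0556]))]
```

View pics/w2.png

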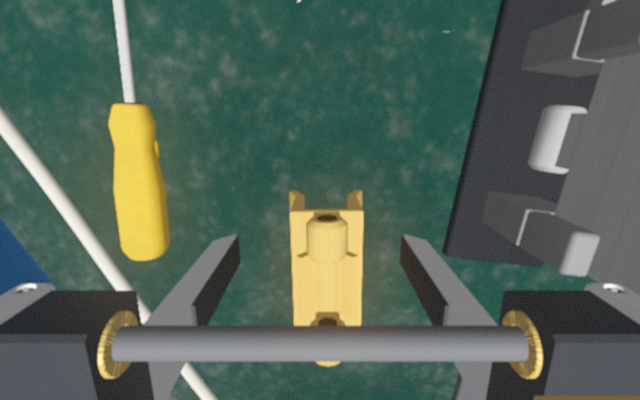

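Call:
play_rows:
  translation:
    - [0,0.02,-0.08]
    - [0,0,0]
    - [0,0,0]
    - [0,0,0]
    - [0,0,0]
    - [0,0,0]
    - [0,0,0]
    - [0,0,0]
  twist:
    - [0,0,0]
    - [0,0,0]
    - [0,0,0]
    - [0,0,0]
    - [0,0,0]
    - [0,0,0]
    - [0,0,0]
    - [0,0,0]
  gripper: [1,-1,-1,-1,-1,-1,-1,-1]

```text
time: 5.15
tool_pos: [0.4043, -0.2083, 0.217]
ee_rot: [-3.141, -0.0, 1.604]
wrist_force: [0.5, -0.1, -0.6]
width: 0.0417
finger_force: 0.0
```

```bash
python3 - <<'E'
from h import *
st(); o=robot.get_obs(); p=o['tool_pos']; plan([p[0],p[1],.38],o['ee_rot'][2],5)
E
```

```text
t 5.15 p [ 0.4043 -0.2083  0.217 ] rpy [-3.1415 -0.      1.6038] F [ 0.5 -0.1 -0.6] w 0.0417 ff 0.0
[[0.0, -0.0, -0.81], [0.0, -0.0, -0.82], [0.0, -0.0, -0.81], [0.0, -0.0, -0.82], [0.0, -0.0, -0.81]]
[-0.0, -0.0, 0.0] 5
```

Call:
play_rows:
  translation:
    - [0,0,0.06]
    - [0,0,0]
    - [0,0,0]
    - [0,0,0]
    - [0,0,0]
    - [0,0,0]
  twist:
    - [0,0,0]
    - [0,0,0]
    - [0,0,0]
    - [0,0,0]
    - [0,0,0]
    - [0,0,0]
  gripper: [-1,-1,-1,-1,-1,-1]

```text
time: 5.75
tool_pos: [0.4044, -0.2084, 0.2151]
ee_rot: [3.141, 0.001, 1.604]
wrist_force: [-1.1, 0.3, 4.6]
width: 0.0338
finger_force: 30.0
```

```bash
python3 - <<'E'
from h import *
R0=R.from_euler('xyz',[np.pi,0,1.604])
d=np.array([.523,-.385,.39])-np.array([.404,-.208,.39]); print(R0.inv().apply(d)/.04)
E
```

```text
[-4.52132376e+00  2.82646095e+00  3.46141635e-16]
```

Call:
play_rows:
  translation:
    - [0,0,-0.6]
    - [0,0,-0.9]
    - [0,0,-0.9]
    - [0,0,-0.9]
    - [0,0,-0.9]
    - [0,0,-0.2]
    - [0,0,0]
  twist:
    - [0,0,0]
    - [0,0,0]
    - [0,0,0]
    - [0,0,0]
    - [0,0,0]
    - [0,0,0]
    - [0,0,0]
  gripper: [-1,-1,-1,-1,-1,-1,-1]

```text
time: 6.45
tool_pos: [0.4045, -0.2084, 0.3908]
ee_rot: [3.14, 0.001, 1.604]
wrist_force: [0.6, 0.9, -0.5]
width: 0.0338
finger_force: 30.0
```

Call:
play_rows:
  translation:
    - [-0.4,0.25,0]
    - [-0.65,0.4,0]
    - [-0.65,0.4,0]
    - [-0.65,0.4,0]
    - [-0.65,0.4,0]
    - [-0.65,0.4,0]
    - [-0.6,0.4,0]
    - [-0.27,0.18,0]
  twist:
    - [0,0,0]
    - [0,0,0]
    - [0,0,0]
    - [0,0,0]
    - [0,0,0.3]
    - [0,0,0.3]
    - [0,0,0.3]
    - [0,0,0.36]
  gripper: [-1,-1,-1,-1,-1,-1,-1,-1]

```text
time: 7.25
tool_pos: [0.5209, -0.3892, 0.3849]
ee_rot: [-3.136, -0.004, 1.475]
wrist_force: [0.8, 0.4, -1.4]
width: 0.0341
finger_force: 30.0
```

```bash
python3 - <<'E'
from h import *
robot.snapshot('top'); st(); im,m=snap('wrist','w3.png'); st()
for n in ["rail_top","saddle_axis"]:
  print(n,[(round(r['score'],2),np.round(r['centre'],4)) for r in robot.spot_point(n,'wrist')[:2]])
E
```

```text
t 7.3 p [ 0.5211 -0.39    0.3846] rpy [-3.136  -0.0032  1.4737] F [-0.3 -1.  -1.1] w 0.034 ff 30.0
t 7.35 p [ 0.5206 -0.3888  0.3852] rpy [-3.1353 -0.0043  1.4766] F [ 0.4  0.3 -2.1] w 0.0334 ff 30.0
rail_top [(0.89, array([ 0.5253, -0.3414,  0.1193]))]
saddle_axis [(0.57, array([ 0.5245, -0.389 ,  0.2247]))]
```

View pics/w3.png

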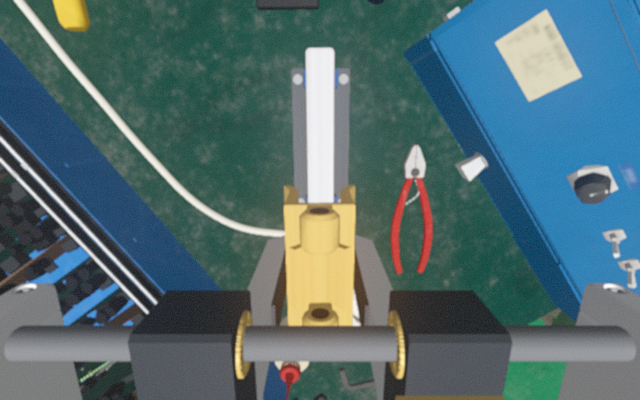

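```bash
python3 - <<'E'
from h import *
im=cv2.imread('pics/w3.png'); m=robot.camera_model('wrist'); hsv=cv2.cvtColor(im,cv2.COLOR_BGR2HSV)
mk=(hsv[:,:,1]<40)&(hsv[:,:,2]>180)
L=[];Rr=[];C=[]
for r in range(55,180,5):
    xs=np.nonzero(mk[r,295:345])[0]+295; a=ray(m,(xs.min()-.5,r),.12);b=ray(m,(xs.max()+.5,r),.12); C.append((a+b)/2);L.append(b[0]-a[0])
C=np.array(C);k=np.polyfit(C[:,1],C[:,0],1); print('w',np.mean(L),'yaw',-np.arctan(k[0]),'x at -.344',np.polyval(k,-.344),'far end row',np.nonzero(mk[:120,320])[0].min())
print('far end y',ray(m,(320,47),.12))
# gripped saddle: edges at row 200..230 (top plate), z=.17+.045
g=(hsv[:,:,0]>15)&(hsv[:,:,0]<35)&(hsv[:,:,1]>60)&(hsv[:,:,2]>60)
o=robot.get_obs();p=o['tool_pos'];z=p[2]-.170
for r in (215,230,250,270,285):
    xs=np.nonzero(g[r,275:365])[0]+275; a=ray(m,(xs.min()-.5,r),z);b=ray(m,(xs.max()+.5,r),z); c=(a+b)/2
    print(r,xs.min(),xs.max(),b[0]-a[0],R.from_euler('xyz',o['ee_rot']).inv().apply(c-p))
st()
E
```

```text
w 0.021052898184459747 yaw -0.08682458219852358 x at -.344 0.5218792423529468 far end row 48
far end y [ 0.52904694 -0.26587268  0.12      ]
215 283 356 0.03501729465235004 [ 0.03091369 -0.00126169  0.17012036]
230 284 355 0.03450617872768913 [ 0.0233503  -0.00125944  0.17009301]
250 285 354 0.03412906161765372 [ 0.01296053 -0.00125654  0.17005545]
270 285 354 0.03473095659793857 [ 0.002205   -0.00125412  0.17001656]
285 283 354 0.03620335108051098 [-0.00611507 -0.00175769  0.16998878]
t 7.45 p [ 0.5201 -0.3872  0.3873] rpy [-3.137  -0.0036  1.4784] F [ 0.6  1.1 -0.3] w 0.0338 ff 30.0
```

```bash
python3 - <<'E'
from h import *
st(); plan([.523,-.341,.35],1.484,4)
E
```

```text
t 7.45 p [ 0.5201 -0.3872  0.3873] rpy [-3.137  -0.0036  1.4784] F [ 0.6  1.1 -0.3] w 0.0338 ff 30.0
[[0.29, -0.01, 0.23], [0.29, -0.01, 0.24], [0.29, -0.0, 0.23], [0.28, -0.01, 0.24]]
[-0.01, -0.01, -0.01] 4
```

Call:
play_rows:
  translation:
    - [0.3,-0.01,0]
    - [0.29,-0.01,0.2]
    - [0.29,0,0.34]
    - [0.28,-0.01,0.34]
    - [0,0,0]
    - [0,0,0]
    - [0,0,0]
  twist:
    - [-0.01,-0.01,-0.02]
    - [-0.01,-0.01,-0.02]
    - [-0.01,-0.01,-0.02]
    - [-0.01,-0.01,-0.02]
    - [0,0,0]
    - [0,0,0]
    - [0,0,0]
  gripper: [-1,-1,-1,-1,-1,-1,-1]

```text
time: 8.15
tool_pos: [0.5232, -0.341, 0.3568]
ee_rot: [3.136, 0.005, 1.486]
wrist_force: [0.1, -0.5, -2.8]
width: 0.0334
finger_force: 30.0
```

```bash
cat >> h.py <<'E'
def barcheck(name):
    im,m=snap('wrist',name); o=robot.get_obs(); hsv=cv2.cvtColor(im,cv2.COLOR_BGR2HSV); p=o['tool_pos']; Ri=R.from_euler('xyz',o['ee_rot']).inv()
    mk=(hsv[:,:,1]<40)&(hsv[:,:,2]>180); C=[]
    for r in range(10,200,5):
        xs=np.nonzero(mk[r,280:360])[0]+280
        if len(xs)<10: continue
        a=ray(m,(xs.min()-.5,r),.12);b=ray(m,(xs.max()+.5,r),.12)
        if .019<np.linalg.norm(b-a)<.0235: C.append(Ri.apply((a+b)/2-p))
    C=np.array(C); k=np.polyfit(C[:,0],C[:,1],1); print('bar in tool: n',len(C),'x',C[:,0].min().round(3),C[:,0].max().round(3),'slope',k[0].round(4),'y at 0',k[1].round(4),'mean y',C[:,1].mean().round(4))
    g=(hsv[:,:,0]>15)&(hsv[:,:,0]<35)&(hsv[:,:,1]>60)&(hsv[:,:,2]>60)
    for r in (230,250,270):
        xs=np.nonzero(g[r,275:365])[0]+275; a=ray(m,(xs.min()-.5,r),p[2]-.17);b=ray(m,(xs.max()+.5,r),p[2]-.17); print('saddle y',Ri.apply((a+b)/2-p)[:2].round(4),np.linalg.norm(b-a).round(4))
E
python3 - <<'E'
from h import *
st(); barcheck('w4.png'); st()
E
```

```text
t 8.15 p [ 0.5232 -0.341   0.3568] rpy [3.1359 0.0054 1.486 ] F [ 0.1 -0.5 -2.8] w 0.0334 ff 30.0
bar in tool: n 13 x 0.024 0.064 slope 0.0065 y at 0 -0.0012 mean y -0.0009
saddle y [ 0.0238 -0.0013] 0.0346
saddle y [ 0.0133 -0.001 ] 0.0347
saddle y [ 0.0025 -0.001 ] 0.0354
t 8.2 p [ 0.5232 -0.3413  0.3568] rpy [3.1358 0.0055 1.4856] F [ 0.9  0.2 -0.8] w 0.0338 ff 30.0
```

Call:
play_rows:
  translation:
    - [0,0,0.2]
    - [0,0,0.25]
    - [0,0,0.2]
    - [0,0,0.2]
    - [0,0,0.2]
    - [0,0,0.1]
    - [0,0,0]
  twist:
    - [0.04,0.04,0]
    - [0,0,0]
    - [0,0,0]
    - [0,0,0]
    - [0,0,0]
    - [0,0,0]
    - [0,0,0]
  gripper: [-1,-1,-1,-1,-1,-1,-1]

```text
time: 8.9
tool_pos: [0.5233, -0.3411, 0.3083]
ee_rot: [-3.141, -0.001, 1.486]
wrist_force: [0.7, -0.0, -1.8]
width: 0.0339
finger_force: 30.0
```

No contact so far; 13 mm to go.

Call:
play_rows:
  translation:
    - [0,0,0.1]
    - [0,0,0.1]
    - [0,0,0.06]
    - [0,0,0.06]
    - [0,0,0.03]
    - [0,0,0]
  twist:
    - [0,0,0]
    - [0,0,0]
    - [0,0,0]
    - [0,0,0]
    - [0,0,0]
    - [0,0,0]
  gripper: [-1,-1,-1,-1,-1,-1]

```text
time: 9.5
tool_pos: [0.5233, -0.3412, 0.2955]
ee_rot: [3.141, 0.0, 1.486]
wrist_force: [0.1, -0.1, -1.3]
width: 0.0338
finger_force: 30.0
```

Call:
play_rows:
  translation:
    - [0,0,0.03]
    - [0,0,0.03]
    - [0,0,0]
  twist:
    - [0,0,0]
    - [0,0,0]
    - [0,0,0]
  gripper: [-1,-1,-1]

```text
time: 9.8
tool_pos: [0.5233, -0.3412, 0.2953]
ee_rot: [3.14, 0.001, 1.486]
wrist_force: [-2.5, 1.7, 5.3]
width: 0.0335
finger_force: 30.0
```

Call:
play_rows:
  translation:
    - [0,0,0]
    - [0,0,0]
    - [0,0,0]
    - [0,0,0]
    - [0,0,0]
    - [0,0,-0.5]
    - [0,0,-0.9]
    - [0,0,-0.9]
  twist:
    - [0,0,0]
    - [0,0,0]
    - [0,0,0]
    - [0,0,0]
    - [0,0,0]
    - [0,0,0]
    - [0,0,0]
    - [0,0,0]
  gripper: [0.6,0.6,0.6,0.6,0.6,0.6,0.6,0.6]

```text
time: 10.6
tool_pos: [0.5232, -0.3411, 0.3849]
ee_rot: [-3.139, -0.001, 1.486]
wrist_force: [-0.3, -0.5, -0.5]
width: 0.0755
finger_force: 0.0
```

Call:
play_rows:
  translation:
    - [0,0,-0.4]
    - [0,0,0]
    - [0,0,0]
  twist:
    - [0,0,0]
    - [0,0,0]
    - [0,0,0]
  gripper: [0.6,0.6,0.6]

```text
time: 10.9
tool_pos: [0.5233, -0.3412, 0.4003]
ee_rot: [-3.141, -0.0, 1.486]
wrist_force: [-0.7, -0.1, 0.5]
width: 0.0749
finger_force: 0.0
```

```bash
python3 - <<'E'
from h import *
st(); im,m=snap('wrist','w5.png')
for n in ["rail_top","saddle_axis","saddle_leaf","guard_leaf"]:
  print(n,[(round(r['score'],2),np.round(r['centre'],4)) for r in robot.spot_point(n,'wrist')[:2]])
robot.snapshot('top')
for n in ["saddle_axis","guard_leaf","rack"]:
  print(n,[(round(r['score'],2),np.round(r['centre'],4)) for r in robot.spot_point(n,'top')[:2]])
E
```

```text
t 10.9 p [ 0.5233 -0.3412  0.4003] rpy [-3.1411e+00 -2.0000e-04  1.4857e+00] F [-0.7 -0.1  0.5] w 0.0749 ff 0.0
rail_top []
saddle_axis [(0.75, array([ 0.5246, -0.3396,  0.1391]))]
saddle_leaf [(0.64, array([ 0.5267, -0.3417,  0.0801]))]
guard_leaf []
saddle_axis [(0.44, array([ 0.525 , -0.3433,  0.1364]))]
guard_leaf [(0.58, array([ 0.5124, -0.1388,  0.0316]))]
rack [(0.87, array([ 0.5125, -0.1367, -0.0025]))]
```

View pics/w5.png

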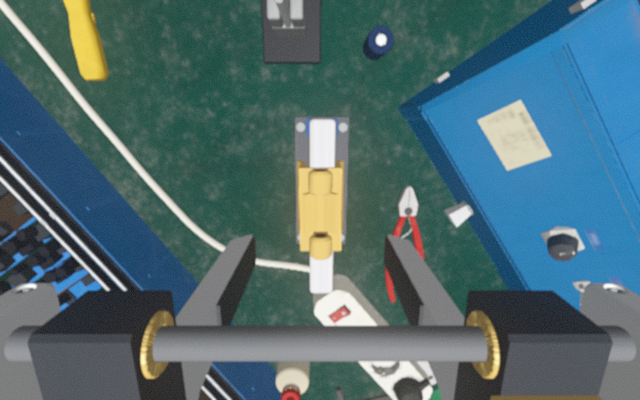

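```bash
python3 - <<'E'
from h import *
im=cv2.imread('pics/w5.png'); m=robot.camera_model('wrist'); hsv=cv2.cvtColor(im,cv2.COLOR_BGR2HSV)
mk=big((hsv[:,:,0]>15)&(hsv[:,:,0]<35)&(hsv[:,:,1]>70)&(hsv[:,:,2]>80),(321,208))
print('saddle w',fit(mk,m,SAD,(.523,-.341,-.087),.08))
plan([.510,-.139,.41],1.46,7)
E
```

```text
saddle w (array([ 0.52214332, -0.34107576, -0.08443343]), np.float64(496.125), np.float32(4002.0))
[[0.72, -0.11, -0.03], [0.71, -0.11, -0.03], [0.71, -0.11, -0.04], [0.72, -0.12, -0.03], [0.71, -0.12, -0.04], [0.71, -0.12, -0.03], [0.72, -0.13, -0.04]]
[-0.0, -0.0, 0.04] 7
```

Call:
play_rows:
  translation:
    - [0.72,-0.11,-0.03]
    - [0.71,-0.11,-0.03]
    - [0.71,-0.11,-0.04]
    - [0.72,-0.12,-0.03]
    - [0.71,-0.12,-0.04]
    - [0.71,-0.12,-0.03]
    - [0.72,-0.13,-0.04]
    - [0,0,0]
  twist:
    - [0,0,0.04]
    - [0,0,0.04]
    - [0,0,0.04]
    - [0,0,0.04]
    - [0,0,0.04]
    - [0,0,0.04]
    - [0,0,0.04]
    - [0,0,0]
  gripper: [0.6,0.6,0.6,0.6,0.6,0.6,0.6,0.6]

```text
time: 12.15
tool_pos: [0.5098, -0.1362, 0.4114]
ee_rot: [3.14, -0.001, 1.462]
wrist_force: [0.3, 0.3, -0.8]
width: 0.075
finger_force: 0.0
```

Call:
play_rows:
  translation:
    - [0,0,0]
    - [0,0,0]
  twist:
    - [0,0,0]
    - [0,0,0]
  gripper: [0.6,0.6]

```text
time: 12.35
tool_pos: [0.5101, -0.1396, 0.4105]
ee_rot: [-3.142, 0.001, 1.457]
wrist_force: [-1.4, 0.4, 0.3]
width: 0.075
finger_force: 0.0
```

```bash
python3 - <<'E'
from h import *
st(); im,m=snap('wrist','w6.png')
for n in ["guard_leaf","rack"]:
  print(n,[(round(r['score'],2),np.round(r['centre'],4)) for r in robot.spot_point(n,'wrist')[:2]])
E
```

```text
t 12.35 p [ 0.5101 -0.1396  0.4105] rpy [-3.1416e+00  6.0000e-04  1.4571e+00] F [-1.4  0.4  0.3] w 0.075 ff 0.0
guard_leaf []
rack [(0.91, array([ 0.5069, -0.1375, -0.0024]))]
```

View pics/w6.png

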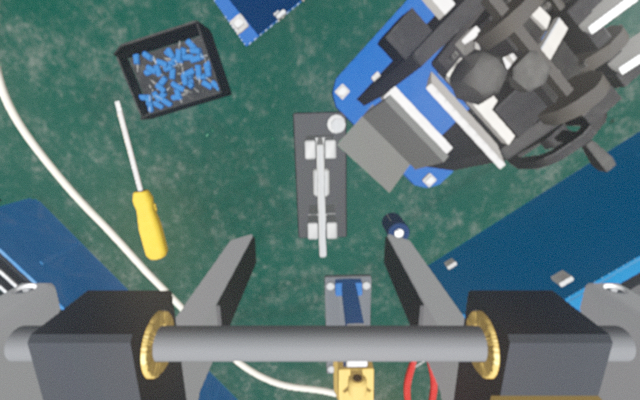

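```bash
python3 - <<'E'
from h import *
m=robot.camera_model('wrist'); o=robot.get_obs(); K=m['camera_matrix']
Rm=cv2.Rodrigues(m['rvec'])[0]; C=-Rm.T@np.ravel(m['tvec']); Rt=R.from_euler('xyz',o['ee_rot']).as_matrix()
off=Rt.T@(C-o['tool_pos']); Rc=Rt.T@Rm.T
def P(p,rpy):
    A=R.from_euler('xyz',rpy).as_matrix()@Rc; c=np.array(p)+R.from_euler('xyz',rpy).apply(off); return K@np.c_[A.T,-A.T@c]
P1=P([.4009,-.2079,.4],[3.1407,-.0007,1.5809]); P6=P(o['tool_pos'],o['ee_rot'])
for a,b in [((515,137),(392,190)),((592,98),(447,160)),((545,12),(400,85)),((525,143),(430,181))]:
    X=cv2.triangulatePoints(P1,P6,np.array(a,float),np.array(b,float)).ravel(); print(a,b,(X[:3]/X[3]).round(3))
im1=cv2.imread('pics/w1.png')[0:200,380:640]; im6=cv2.imread('pics/w6.png')[90:270,280:460]
a=cv2.resize(im1,None,fx=1.5,fy=1.5); b=cv2.resize(im6,None,fx=3,fy=3,interpolation=cv2.INTER_CUBIC); c=np.zeros((540,800,3),np.uint8)
c[:,:540]=b; s=cv2.resize(im1,(260,200)); c[:200,540:]=s; cv2.imwrite('pics/crop6.png',c)
E
```

```text
(515, 137) (392, 190) [ 0.583 -0.149  0.062]
(592, 98) (447, 160) [ 0.627 -0.117  0.09 ]
(545, 12) (400, 85) [ 0.595 -0.046  0.059]
(525, 143) (430, 181) [ 0.648 -0.164 -0.025]
```

View pics/crop6.png

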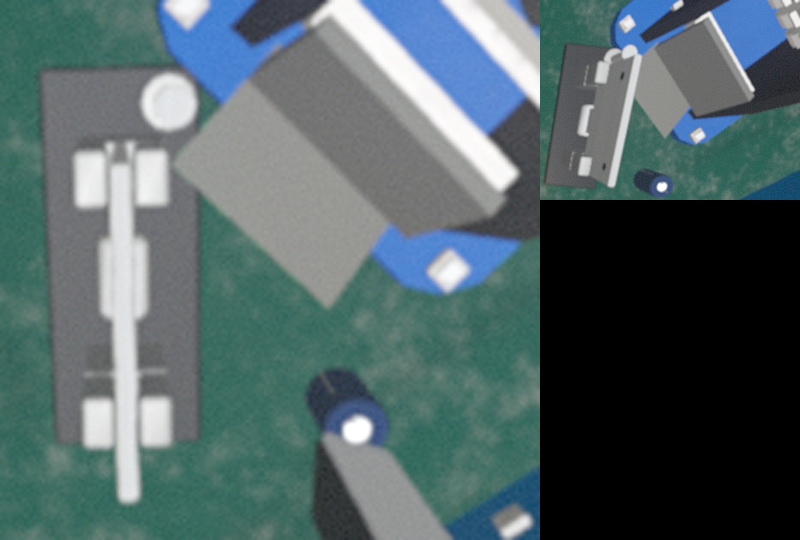

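```bash
python3 - <<'E'
from h import *
m=robot.camera_model('wrist'); c=lambda x,y,z:ray(m,(280+x/3-.33,90+y/3-.33),z)
a=c(120,165,.119);b=c(127.5,500,.119); print('edge',a,b,np.linalg.norm(a-b),'yaw',-np.arctan2(a[0]-b[0],a[1]-b[1]))
print('knuckle l/r',c(100,280,.029),c(147,280,.029),'edge at 280',c(119,280,.119),c(130,280,.119))
l=[c(74,180,.075),c(168,180,.075),c(83,420,.075),c(171,420,.075)]; f=(l[0]+l[1])/2;n=(l[2]+l[3])/2; print('posts',f,n,'yaw',-np.arctan2(f[0]-n[0],f[1]-n[1]))
l=[c(41,71,.008),c(198,70,.008),c(57,440,.008),c(200,440,.008)]; print('base',np.mean(l,0),l, 'yaw',-np.arctan2(l[0][0]-l[2][0],l[0][1]-l[2][1]))
E
```

```text
edge [ 0.51466918 -0.08818605  0.119     ] [ 0.50568553 -0.18618989  0.119     ] 0.09841472497851474 yaw -0.09141089097020612
knuckle l/r [ 0.50140179 -0.1381826   0.029     ] [ 0.51873105 -0.14016444  0.029     ] edge at 280 [ 0.51078311 -0.11966965  0.119     ] [ 0.51382866 -0.12001796  0.119     ]
posts [ 0.51391798 -0.09720745  0.075     ] [ 0.50680501 -0.17727499  0.075     ] yaw -0.08860450837109854
base [ 0.51058051 -0.13762146  0.008     ] [array([ 0.48812017, -0.06147252,  0.008     ]), array([ 0.54605777, -0.06774972,  0.008     ]), array([ 0.47488584, -0.20729904,  0.008     ]), array([ 0.53325825, -0.21396458,  0.008     ])] yaw -0.09050597821776231
```

```bash
python3 - <<'E'
from h import *
st(); plan([.5113,-.1375,.287],1.481,5)
E
```

```text
t 12.5 p [ 0.5101 -0.1399  0.4103] rpy [-3.1411e+00  2.0000e-04  1.4564e+00] F [0.2 0.3 0.1] w 0.0749 ff 0.0
[[0.01, 0.0, 0.62], [0.01, 0.01, 0.62], [0.01, 0.01, 0.61], [0.02, 0.0, 0.62], [0.01, 0.01, 0.61]]
[-0.0, 0.0, -0.05] 5
```

Call:
play_rows:
  translation:
    - [0.02,0.01,0.1]
    - [0.02,0.01,0.5]
    - [0.01,0.01,0.6]
    - [0.01,0.01,0.6]
    - [0,0,0.6]
    - [0,0,0.5]
    - [0,0,0.18]
    - [0,0,0]
  twist:
    - [0,0,-0.05]
    - [0,0,-0.05]
    - [0,0,-0.05]
    - [0,0,-0.05]
    - [0,0,-0.05]
    - [0,0,0]
    - [0,0,0]
    - [0,0,0]
  gripper: [-0.2,-0.2,-0.2,-0.2,-0.2,-0.2,-0.2,-0.2]

```text
time: 13.3
tool_pos: [0.5116, -0.1369, 0.286]
ee_rot: [-3.139, -0.001, 1.482]
wrist_force: [-0.2, 0.8, 0.2]
width: 0.0377
finger_force: 0.0
```

Call:
play_rows:
  translation:
    - [0,0,0]
    - [0,0,0]
  twist:
    - [0,0,0]
    - [0,0,0]
  gripper: [-0.2,-0.2]

```text
time: 13.5
tool_pos: [0.5123, -0.137, 0.289]
ee_rot: [3.139, 0.001, 1.483]
wrist_force: [0.1, -0.6, 0.4]
width: 0.0376
finger_force: 0.0
```

```bash
python3 - <<'E'
from h import *
st(); im,m=snap('wrist','w7.png')
E
```

```text
t 13.5 p [ 0.5123 -0.137   0.289 ] rpy [3.1389e+00 9.0000e-04 1.4827e+00] F [ 0.1 -0.6  0.4] w 0.0376 ff 0.0
```

View pics/w7.png

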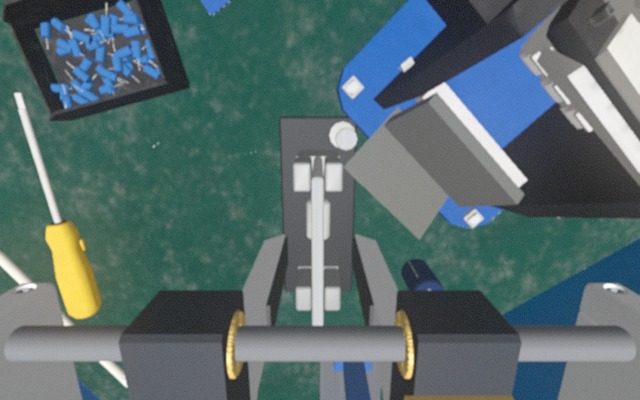

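Call:
play_rows:
  translation:
    - [0,0,0]
    - [0,0,0]
    - [0,0,0]
    - [0,0,0]
    - [0,0,0]
    - [0,0,0]
    - [0,0,0]
    - [0,0,0]
  twist:
    - [0,0,0]
    - [0,0,0]
    - [0,0,0]
    - [0,0,0]
    - [0,0,0]
    - [0,0,0]
    - [0,0,0]
    - [0,0,0]
  gripper: [-1,-1,-1,-1,-1,-1,-1,-1]

```text
time: 14.35
tool_pos: [0.5119, -0.1367, 0.2875]
ee_rot: [-3.142, 0.0, 1.483]
wrist_force: [-0.3, 0.6, 0.8]
width: 0.0057
finger_force: 30.0
```

Call:
play_rows:
  translation:
    - [0,0,-0.2]
    - [0,0,-0.3]
    - [0,0,-0.4]
    - [0,0,-0.6]
    - [0,0,-0.8]
    - [0,0,-0.9]
    - [0,0,-0.9]
    - [0,0,-0.2]
  twist:
    - [0,0,0]
    - [0,0,0]
    - [0,0,0]
    - [0,0,0]
    - [0,0,0]
    - [0,0,0]
    - [0,0,0]
    - [0,0,0]
  gripper: [-1,-1,-1,-1,-1,-1,-1,-1]

```text
time: 15.15
tool_pos: [0.5117, -0.1366, 0.4657]
ee_rot: [3.132, 0.003, 1.483]
wrist_force: [0.3, 0.7, -1.4]
width: 0.0061
finger_force: 30.0
```

Call:
play_rows:
  translation:
    - [0,0,0]
    - [0,0,0]
    - [0,0,0]
  twist:
    - [0,0,0]
    - [0,0,0]
    - [0,0,0]
  gripper: [-1,-1,-1]

```text
time: 15.45
tool_pos: [0.5118, -0.1367, 0.4566]
ee_rot: [-3.137, -0.001, 1.483]
wrist_force: [0.5, -0.4, -0.9]
width: 0.0058
finger_force: 30.0
```

```bash
python3 - <<'E'
from h import *
st(); im,m=snap('wrist','w8.png')
hsv=cv2.cvtColor(im,cv2.COLOR_BGR2HSV)
print([(round(r['score'],2),np.round(r['centre'],4)) for r in robot.spot_point('guard_leaf','wrist')[:2]])
plan([.5233,-.341,.46],1.486,8)
E
```

```text
t 15.45 p [ 0.5118 -0.1367  0.4566] rpy [-3.1368e+00 -1.3000e-03  1.4828e+00] F [ 0.5 -0.4 -0.9] w 0.0058 ff 30.0
[(0.58, array([ 0.5107, -0.138 ,  0.1938]))]
[[-0.63, 0.09, -0.01], [-0.63, 0.09, -0.01], [-0.63, 0.09, -0.01], [-0.63, 0.09, -0.01], [-0.64, 0.09, -0.01], [-0.63, 0.09, -0.01], [-0.64, 0.1, -0.01], [-0.63, 0.09, -0.01]]
[-0.0, -0.0, -0.0] 8
```

View pics/w8.png

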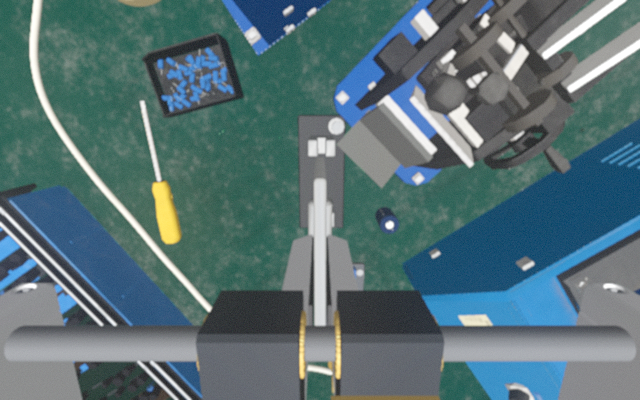

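```bash
python3 - <<'E'
from h import *
im=cv2.imread('pics/w8.png'); m=robot.camera_model('wrist'); o=robot.get_obs(); p=o['tool_pos']; Rt=R.from_euler('xyz',[np.pi,0,1.483])
g=cv2.cvtColor(im,cv2.COLOR_BGR2GRAY).astype(int)
print('profile',[(r,g[r,316:325].mean().round()) for r in range(172,190,2)])
for x in(.047,.049,.05,.051,.053): print(x,proj(m,[p+Rt.apply([x,0,.1685])]))
# plate column extent vs row -> tool y & slope
for r in (195,): print(g[r,308:334])
print(proj(m,[p+Rt.apply([.015,s,.2585]) for s in(-.009,.009)]))
E
python3 - <<'E'
import cv2;im=cv2.imread('pics/w8.png')[165:255,285:355];cv2.imwrite('pics/c8.png',cv2.resize(im,None,fx=6,fy=6,interpolation=cv2.INTER_CUBIC))
E
```

```text
profile [(172, np.float64(125.0)), (174, np.float64(126.0)), (176, np.float64(124.0)), (178, np.float64(166.0)), (180, np.float64(210.0)), (182, np.float64(217.0)), (184, np.float64(218.0)), (186, np.float64(219.0)), (188, np.float64(219.0))]
0.047 [[323.66956848 182.95374629]]
0.049 [[323.68470985 178.6590608 ]]
0.05 [[323.69232087 176.50027772]]
0.051 [[323.69995897 174.33381348]]
0.053 [[323.71531699 169.97767694]]
[109 109 108 104 110 146 193 216 220 219 215 216 219 220 220 219 213 194
 153 116 106 109 108 107 104 110]
[[310.56049326 199.59331637]
 [334.71529378 199.62522694]]
```

View pics/c8.png

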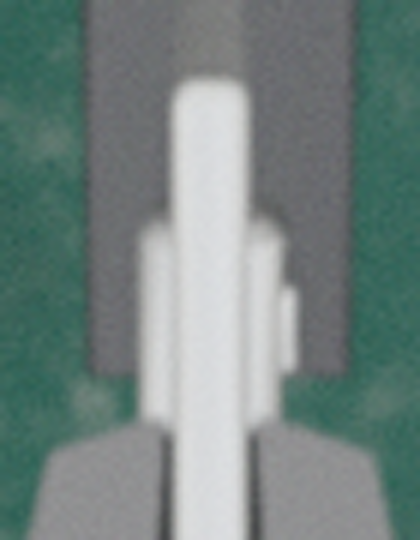

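Call:
play_rows:
  translation:
    - [-0.4,0.06,0]
    - [-0.63,0.09,0]
    - [-0.63,0.09,0]
    - [-0.63,0.09,0]
    - [-0.64,0.09,0]
    - [-0.64,0.09,0]
    - [-0.6,0.09,0]
    - [-0.5,0.07,0]
  twist:
    - [0,0,0]
    - [0,0,0]
    - [0,0,0]
    - [0,0,0]
    - [0,0,0]
    - [0,0,0]
    - [0,0,0]
    - [0,0,0]
  gripper: [-1,-1,-1,-1,-1,-1,-1,-1]

```text
time: 16.35
tool_pos: [0.5218, -0.3278, 0.4583]
ee_rot: [-3.14, 0.0, 1.481]
wrist_force: [-0.4, 0.1, -0.9]
width: 0.0057
finger_force: 30.0
```

Call:
play_rows:
  translation:
    - [-0.35,0.06,0]
    - [0,0,0]
    - [0,0,0]
    - [0,0,0]
  twist:
    - [0,0,-0.02]
    - [0,0,0]
    - [0,0,0]
    - [0,0,0]
  gripper: [-1,-1,-1,-1]

```text
time: 16.75
tool_pos: [0.5234, -0.3386, 0.4596]
ee_rot: [3.142, -0.0, 1.486]
wrist_force: [0.3, -0.0, -2.0]
width: 0.0056
finger_force: 30.0
```

Call:
play_rows:
  translation:
    - [-0.04,0,0.4]
    - [0,0,0.35]
    - [0,0,0]
    - [0,0,0]
    - [0,0,0]
  twist:
    - [0,0,0]
    - [0,0,0]
    - [0,0,0]
    - [0,0,0]
    - [0,0,0]
  gripper: [-1,-1,-1,-1,-1]

```text
time: 17.25
tool_pos: [0.5233, -0.3406, 0.4302]
ee_rot: [3.141, 0.001, 1.485]
wrist_force: [0.3, 0.6, -1.4]
width: 0.0057
finger_force: 30.0
```

```bash
python3 - <<'E'
from h import *
st(); im,m=snap('wrist','w9.png'); o=robot.get_obs(); p=o['tool_pos']; Rt=R.from_euler('xyz',o['ee_rot'])
print('guard knuckle far end',proj(m,[p+Rt.apply([.0143,s,.2585+h]) for s in(-.009,.009) for h in (0,)]))
Y=xf([[-.0,.035,.064],[0,.017,.064],[-.017,.035,.045],[.017,.035,.045]],.5233,-.341,-.085,.08); print('saddle',proj(m,Y))
c=im[120:300,250:390]; cv2.imwrite('pics/c9.png',cv2.resize(c,None,fx=3.3,fy=3.3,interpolation=cv2.INTER_CUBIC))
E
```

```text
t 17.25 p [ 0.5233 -0.3406  0.4302] rpy [3.1406e+00 7.0000e-04 1.4852e+00] F [ 0.3  0.6 -1.4] w 0.0057 ff 30.0
guard knuckle far end [[309.30492291 200.46552821]
 [333.46190464 200.48288096]]
saddle [[320.85011076 166.74691853]
 [320.83235027 188.42116334]
 [301.09723323 163.12740587]
 [340.42080306 163.11647833]]
```

View pics/c9.png

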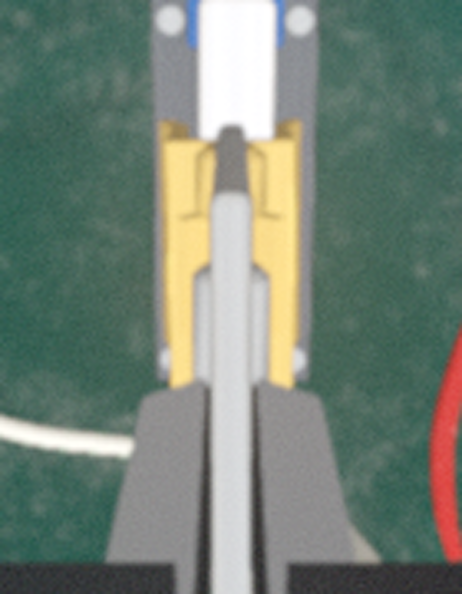

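Call:
play_rows:
  translation:
    - [0.02,0,0.1]
    - [0,0,0.15]
    - [0,0,0.15]
    - [0,0,0.15]
    - [0,0,0.1]
    - [0,0,0.1]
    - [0,0,0]
    - [0,0,0]
  twist:
    - [0,0,0]
    - [0,0,0]
    - [0,0,0]
    - [0,0,0]
    - [0,0,0]
    - [0,0,0]
    - [0,0,0]
    - [0,0,0]
  gripper: [-1,-1,-1,-1,-1,-1,-1,-1]

```text
time: 18.1
tool_pos: [0.5233, -0.3402, 0.3994]
ee_rot: [3.142, 0.0, 1.485]
wrist_force: [0.1, -0.3, -2.1]
width: 0.0061
finger_force: 30.0
```

Call:
play_rows:
  translation:
    - [0,0,0.05]
    - [0,0,0.04]
    - [0,0,0.03]
    - [0,0,0]
    - [0,0,0]
  twist:
    - [0,0,0]
    - [0,0,0]
    - [0,0,0]
    - [0,0,0]
    - [0,0,0]
  gripper: [-1,-1,-1,-1,-1]

```text
time: 18.6
tool_pos: [0.5232, -0.3401, 0.3946]
ee_rot: [3.142, 0.0, 1.485]
wrist_force: [0.2, -1.1, -0.8]
width: 0.0056
finger_force: 30.0
```

Call:
play_rows:
  translation:
    - [0,0,0.03]
    - [0,0,0.02]
    - [0,0,0]
    - [0,0,0]
  twist:
    - [0,0,0]
    - [0,0,0]
    - [0,0,0]
    - [0,0,0]
  gripper: [-1,-1,-1,-1]

```text
time: 19.0
tool_pos: [0.5233, -0.3401, 0.3934]
ee_rot: [3.14, 0.001, 1.485]
wrist_force: [0.4, 0.8, 1.4]
width: 0.0057
finger_force: 30.0
```

Call:
play_rows:
  translation:
    - [0,0,0.02]
    - [0,0,0.01]
    - [0,0,0]
    - [0,0,0]
  twist:
    - [0,0,0]
    - [0,0,0]
    - [0,0,0]
    - [0,0,0]
  gripper: [-1,-1,-1,-1]

```text
time: 19.4
tool_pos: [0.5231, -0.34, 0.3934]
ee_rot: [3.14, 0.001, 1.485]
wrist_force: [-0.3, 1.5, 5.5]
width: 0.0054
finger_force: 30.0
```

```bash
python3 - <<'E'
from h import *
for i in range(4): robot.snapshot('top'); st()
im,m=snap('wrist','w10.png')
for c in ('wrist','top'):
  for n in ('guard_leaf','saddle_axis','rail_top'): print(c,n,[(round(r['score'],2),np.round(r['centre'],4)) for r in robot.spot_point(n,c)[:1]])
E
```

```text
t 19.45 p [ 0.5232 -0.34    0.3934] rpy [3.1396e+00 1.3000e-03 1.4849e+00] F [-1.   0.7  5.7] w 0.0056 ff 30.0
t 19.5 p [ 0.5232 -0.34    0.3934] rpy [3.1396e+00 1.3000e-03 1.4849e+00] F [-0.6  1.7  5.5] w 0.0059 ff 30.0
t 19.55 p [ 0.5232 -0.3399  0.3934] rpy [3.1396e+00 1.3000e-03 1.4849e+00] F [-0.5  1.2  5.7] w 0.0059 ff 30.0
t 19.6 p [ 0.5231 -0.34    0.3934] rpy [3.1397e+00 1.3000e-03 1.4848e+00] F [-1.   0.6  6.1] w 0.0061 ff 30.0
wrist guard_leaf [(0.68, array([ 0.5226, -0.3445,  0.1327]))]
wrist saddle_axis [(0.64, array([ 0.523 , -0.3397,  0.1349]))]
wrist rail_top []
top guard_leaf [(0.46, array([ 0.5238, -0.3455,  0.1399]))]
top saddle_axis [(0.37, array([ 0.5254, -0.3437,  0.1329]))]
top rail_top []
```

```bash
python3 -c "
from h import *
print(robot.close_job()); st()"
```

```text
the job is handed in; nothing more can be done
None
the job is handed in; nothing more can be done
```

The saddle leaf is hung fully down on the rail and released, and the guard leaf's knuckle is seated in the cradle. It is still gripped, upright to about 2 mrad, with about 6 N of downward push; I handed it in at about 20 s. I judged the final seating from contact force and height, not from a last picture. I viewed 12 pictures, over the limit of 10.

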